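# Fetch the spare bush from under the sliding cover of the spares tray

### The job

The spare brass bush is in one of the four pockets under the cover of the blue spares tray: swing the hasp off the staple and right back past upright, then slide the cover all the way to the other end of the tray to see which pocket holds the bush. Lift the bush out and set it down upright in the round steel parts dish without dropping it, leaving the hasp back and the cover at that end. Leave the other parts in their pockets, do not shove the dish along, and do not disturb the can, tub, socket or screwdriver standing about.

Things in the scene. Friction and masses are not known exactly. Their poses are not given: they have to be found in the camera images.
- tray: Blue sheet-steel spares tray, fixed: 184 (x) x 248 (y) x 54.5 mm high. Origin: centre of underside; x across, y along, z up. Pockets 2 across x by 4 along y, 4 mm floor, dividers 3 mm thick with tops at z 44. Long walls end in inturned flanges, z 51.5 to 54.5, clear opening x -80 to 80. End walls 4 mm thick, tops at z 50. Pockets at +y lie open, with fixed bolts, nuts and washers under 30 mm high.
- pocket0 (a point): Centre of the floor of a pocket under the cover at its start, at (-41.5, -30, 4) mm in the tray frame; 79 mm wide in x at its mouth, 57 mm in y. Each of these four pockets holds one loose part.
- pocket1 (a point): Centre of the floor of a pocket under the cover at its start, at (41.5, -30, 4) mm in the tray frame; 79 mm wide in x at its mouth, 57 mm in y. Each of these four pockets holds one loose part.
- pocket2 (a point): Centre of the floor of a pocket under the cover at its start, at (-41.5, -90, 4) mm in the tray frame; 79 mm wide in x at its mouth, 57 mm in y. Each of these four pockets holds one loose part.
- pocket3 (a point): Centre of the floor of a pocket under the cover at its start, at (41.5, -90, 4) mm in the tray frame; 79 mm wide in x at its mouth, 57 mm in y. Each of these four pockets holds one loose part.
- hasp_hinge (a point): Hinge axis of the hasp, on the outside of the tray's -y end wall, at (0, -127, 55) mm in the tray frame; the axis runs along the tray's x.
- hasp (a joint): Angle of the hasp's strap, rad: 0 = level, folded over the cover with the staple through its slot (locks the cover); 1.57 = upright; it swings up and back over the tray's -y end, to 4.2 (hanging down outside). The hinge is stiff (0.02 N m): the strap stays where it is left. Starts between 0 and 0.2.
- hasp_tab (a point): Point on the strap 60 mm from the hinge axis. Steel strap 26 mm wide, 3 thick, 73 long from the hinge, its end past 60 mm bent 0.6 rad up as a finger tab; slot 11 mm wide from 22 to 47 mm. Level, its underside is 4.5 mm above the cover. It can be pinched here across its width (along the tray's x) and swung in an arc about the hinge.
- cover: Loose aluminium plate, 172 (x) x 118 (y) x 3 mm, about 0.17 kg, its edges in channels under the tray's flanges: slides along the tray's y only (2 mm play). Origin: centre of underside, z 46 mm in the tray frame; axes as the tray's. Starts over the -y half (centre at y -60), slides 120 mm to y 60. A steel staple, 5 mm bar, 17 mm long in y, its top 18 mm above the underside, stands at (0, -33).
- cover_lip (a point): Centre of the inner (-y) face of the cover's turned-up lip, at (0, 56, 12) mm in the cover frame. The lip, with a black edging on top, stands along the cover's +y edge: 110 mm long in x, 3 thick, 18 high above the plate's top. Push it towards the tray's +y to slide the cover (1 to 2 N).
- bush: Brass-coloured plain bush, a short tube standing upright: 24 mm outside, 13 mm bore, 28 mm high, about 0.07 kg. Origin: centre of its lower end; z along its axis. It stands in one of the four pockets under the cover, within about 7 mm of the pocket's centre.
- spacer: Steel-grey spacer of the bush's size (24 x 28 mm), upright in another pocket under the cover; not wanted. Origin: centre of its underside.
- axle_nut: Dark steel hexagon nut, 30 mm across flats, 16 mm high, in another pocket under the cover; not wanted. Origin: centre of its underside.
- bearing: Steel ball bearing, 40 mm outside, 12 mm high, flat in another pocket under the cover; not wanted. Origin: centre of its underside.
- dish: Round steel parts dish, loose on the bench at the left or right of the tray, 0.35 kg: 136 mm over the rim, 24 mm high, flat floor about 110 mm across, 4 mm above its underside. Origin: centre of its underside.
- lube_can: Red spray can with a black cap, 60 mm in diameter, 130 mm high, 0.25 kg, standing on the other side of the tray from the dish. Origin: centre of its underside. Bystander.
- driver: Screwdriver with a red handle, 200 mm long, lying on the bench at the left (+y side), beyond the dish or can. Origin: under its middle. Bystander.
- grease_tub: White tub with a yellow lid, 50 mm in diameter, 55 mm high, standing beyond the tray at one side. Origin: centre of its underside. Bystander.
- socket: Chromed spanner socket, 27 mm in diameter, 38 mm high, standing beyond the tray at the other side. Origin: centre of its underside. Bystander.

How it is judged:
By the outcome, as a careful person would: the job done as asked, in the order asked, and still so for the second after the job is handed in, with the robot touching nothing.
It also fails if it takes over 61 s, if anything falls off the work surface, if the arm or the gripper's body presses on something with over 40 N, if the wrist force passes 120 N, or if a joint passes its speed limit or range.

### The arm

A 6-joint arm with a two-finger parallel gripper is mounted at the origin on the work surface. World frame = base frame: x ahead of the robot, y to its left, z up, the work surface at z = 0. Lengths are in m, angles in rad, forces in N, time in s.
With the tool pointing down it reaches from about 0.375 to 0.9 m from the base axis. Payload 3.1 kg.
Tool frame: the origin (TCP) lies between the finger pads; the fingertips stand 19 mm ahead of it and the grasp point (between the pads) is the TCP; z points along the fingers, y is the direction in which the jaws open and shut (so a half turn about z gives the same grasp; the last joint's range is limited). The gripper opens to 85 mm and grips with 20 to 120 N. Pads are 22 mm wide; open, the fingers measure 114 mm over their backs; the gripper's body (76 mm by 85 mm) begins 54 mm behind the grasp point. The pads swing forward as they close: fully open they stand 13 mm farther back than shut.
Start: joints at [1.079, 0.527, 1.433, -0, 1.181, -0.178], TCP at [0.192, 0.595, 0.23] pointing down, gripper open.
Joint ranges: [-3.08, 3.08], [-0.75, 2.2], [0.22, 2.44], [-1.43, 4.57], [0, 2.65], [-2.85, 2.85]. Speed limits (rad/s): [2.79, 2.79, 3.14, 3.14, 3.14, 3.14].

### API

Orientations are given as a unit quaternion [x, y, z, w].
In Python, from station import manip, optics, job gives the robot as it stands.
- The arm moves only by the shell command python3 -m inch 'ROWS' [OPENING] [FORCE]. ROWS is JSON, one flat list of numbers, 4 for each row, row after row: the shift along the world's x, y, z in cm, then the turn about the world's z in rad. A call has 1 to 20 rows; each row shifts and turns the commanded pose from where the row before left it; what a row does not reach is not made up. A row lasts 1/8 s, in which the tool goes at most 62.5 mm and 10.7 degrees, less where a joint would pass 70% of its speed; a pose out of reach is approached as far as the arm can. A call with a gripper value outside its range is refused whole. OPENING is the opening in per cent of the stroke, from 0 (shut) to 100 (fully open), set as the call begins (- or left out, the last holds). The fingers move at their own pace and stop on an object; FORCE is the grip in N (left out, the last holds). Time passes only in rows, so rows that do not move let the fingers close. It gives the time, the measured TCP pose, the force and the opening at its end, in the units of the state.
- manip.sense(): the state, without advancing time (a new reading comes with each control period).
- optics.snapshot(name): name is "side" or "top" or "wrist"; returns (picture, depth): 420x560x3 uint8, red, green, blue; 420x560 float32, m along the optical axis (not along the pixel's ray), 0 where there is no reading.
- optics.camera_model(name): a dict with "mtx" (3x3 intrinsics, pixels), "camera_from_world" (4x4, takes a point from world to camera coordinates); the wrist camera has in their place "tool_from_camera" (4x4, takes a point from camera to tool coordinates, whose origin is the TCP and whose axes are the flange's). Camera axes: x right, y up, looking along -z (the intrinsics and any distortion apply to the point x, -y, -z); pixel columns grow to the right and rows downward; lengths in m; the calibration is good to about 2 mm. A picture is of the moment at which its call begins: read the wrist's pose just before it. camera_model takes no time and is no camera call.
- job.sign_off(): hands the job in, once; it reports no verdict.
The state is a dict: "t": time; "q": joint angles; "qd": joint speeds; "tau": joint torques, N m; "tcp_pos": TCP position; "tool_rot": TCP orientation; "force": force on the tool from outside, world axes, zero at the start; "ft_torque": the same for the moment, N m; "finger_gap": opening from 0.0 (shut) to 1.0 (fully open).
Only numpy, scipy, OpenCV 4.12 (cv2) and the standard library are available. Lean on these libraries where they do the work, as an engineer would, in place of code of your own. Each camera call takes 0.05 s, during which the arm holds its last target.

## Working session

There is one attempt and no reset: what is moved stays moved. The work goes in short steps, Python scripts to look and compute and a shell command to move; the robot and the scene stay as the last step left them, time stands still between calls to the robot, and variables do not carry over. Pictures are saved under pics/ and viewed, and the job is handed in when it is done.

```bash
ls; mkdir -p pics; cat > h.py <<'E'
import numpy as np, cv2
from station import manip, optics, job
def snap(n, tag):
    s=manip.sense(); p,d=optics.snapshot(n)
    np.savez(f'{tag}.npz',p=p,d=d,pos=s['tcp_pos'],rot=s['tool_rot'])
    cv2.imwrite(f'pics/{tag}.png',cv2.resize(p[:,:,::-1],(800,600),interpolation=cv2.INTER_CUBIC))
    return p,d
def world(n,tag,u,v,z=None):
    """native pixel u,v -> world; by depth or by plane z"""
    from scipy.spatial.transform import Rotation as R
    f=np.load(f'{tag}.npz'); m=optics.camera_model(n); K=np.array(m['mtx'])
    dist=np.array(m.get('dist',m.get('distortion',np.zeros(5))),float)
    x,y=cv2.undistortPoints(np.array([[[u,v]]],float),K,dist)[0,0]
    ray=np.array([x,-y,-1.])
    if n=='wrist':
        T=np.eye(4);T[:3,:3]=R.from_quat(f['rot']).as_matrix();T[:3,3]=f['pos'];W=T@np.array(m['tool_from_camera'])
    else: W=np.linalg.inv(np.array(m['camera_from_world']))
    o=W[:3,3]; r=W[:3,:3]@ray
    if z is None:
        dd=f['d'][int(round(v)),int(round(u))]; return o+r*dd
    return o+r*(z-o[2])/r[2]
E
python3 - <<'E'
from h import *
print(manip.sense())
for n in('side','top','wrist'):
    snap(n,n+'0'); print(n,optics.camera_model(n))
E
```

```text
pics
{'t': 0.0, 'q': array([ 1.07950571e+00,  5.28482724e-01,  1.43388539e+00,  2.38270160e-05,
        1.18136641e+00, -1.78513188e-01]), 'qd': array([-1.20462249e-03,  1.07956564e-05,  4.69281964e-04, -3.89405860e-04,
        7.93042023e-04, -1.35770575e-04]), 'tau': array([-1.29427804e-03, -4.42353702e+01, -1.78023684e+01, -3.60740414e-04,
        8.31563899e-03, -7.21326103e-06]), 'tcp_pos': array([0.19195179, 0.59405776, 0.22862881]), 'tool_rot': array([ 1.55756404e-01,  9.87794916e-01, -1.00781635e-03, -3.62396012e-04]), 'force': array([-0.09355748,  0.07736102,  0.93982446]), 'ft_torque': array([0.00659586, 0.03237748, 0.0245972 ]), 'finger_gap': 0.9961648529918493}
side {'mtx': array([[529.96443013,   0.        , 280.80141612],
       [  0.        , 529.96443013, 216.67428367],
       [  0.        ,   0.        ,   1.        ]]), 'camera_from_world': array([[ 0.93699988, -0.34922742, -0.00845131, -0.50450497],
       [ 0.26942337,  0.70705797,  0.6538196 , -0.23536448],
       [-0.22235617, -0.61490587,  0.75660327, -1.04837057],
       [ 0.        ,  0.        ,  0.        ,
[... 281 characters left out ...]
8277, -0.0159939 ,  0.10462836, -0.5574359 ],
       [-0.10419581,  0.02583548,  0.99422118, -0.89517167],
       [ 0.        ,  0.        ,  0.        ,  1.        ]])}
wrist {'mtx': array([[347.59301809,   0.        , 282.42576673],
       [  0.        , 347.59301809, 214.02267738],
       [  0.        ,   0.        ,   1.        ]]), 'tool_from_camera': array([[ 1.48601670e-04,  9.51089639e-01,  3.08914999e-01,
         7.91090336e-02],
       [ 9.99999704e-01,  9.19556868e-05, -7.64157542e-04,
         5.76048349e-04],
       [-7.55188811e-04,  3.08915021e-01, -9.51089343e-01,
        -1.44988281e-01],
       [ 0.00000000e+00,  0.00000000e+00,  0.00000000e+00,
         1.00000000e+00]])}
```

View pics/top0.png

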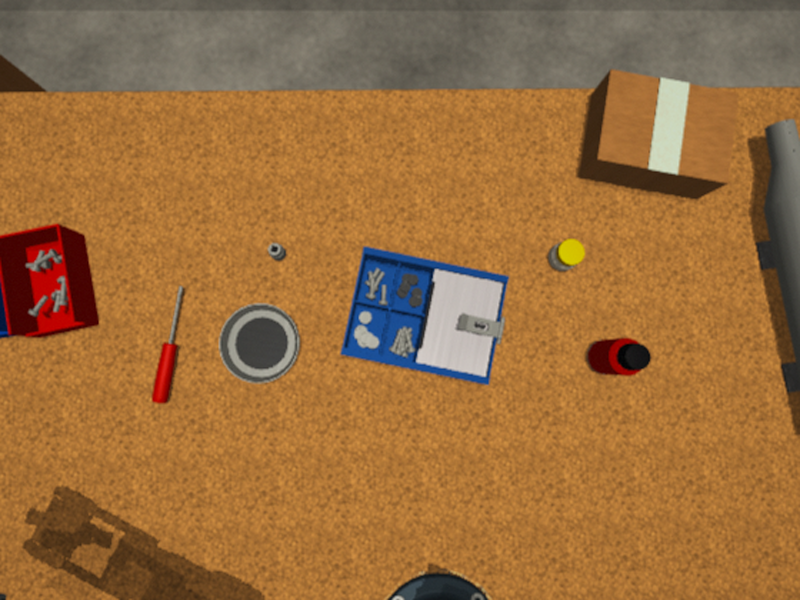

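View pics/side0.png

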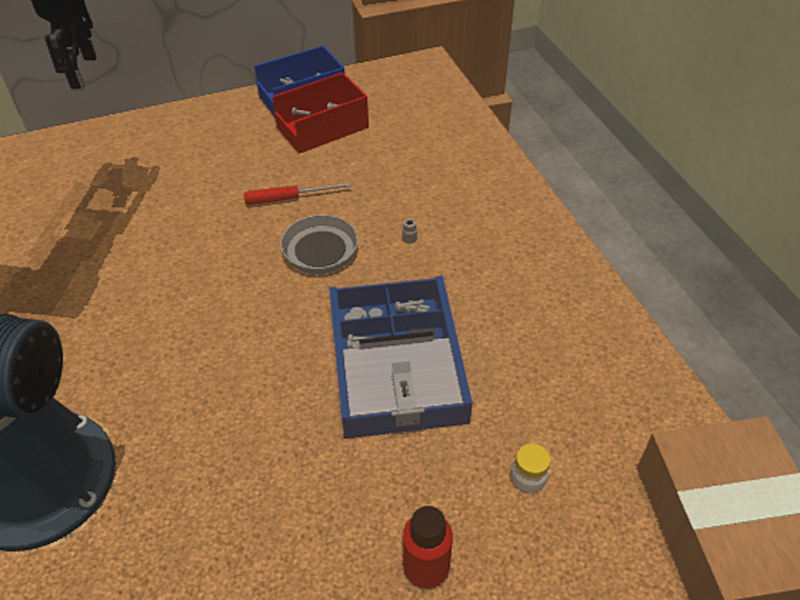

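```bash
python3 - <<'E'
from h import *
f=np.load('top0.npz');c=f['p'][160:280,140:370,::-1]
cv2.imwrite('pics/topc.png',cv2.resize(c,None,fx=3.4,fy=3.4,interpolation=cv2.INTER_CUBIC))
f=np.load('side0.npz');c=f['p'][185:315,220:340,::-1]
cv2.imwrite('pics/sidec.png',cv2.resize(c,None,fx=4.5,fy=4.5,interpolation=cv2.INTER_CUBIC))
E
```

```text
(no output)
```

View pics/topc.png

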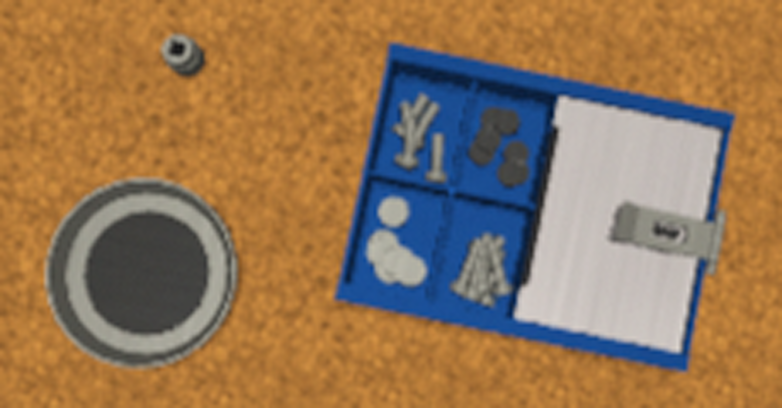

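View pics/sidec.png

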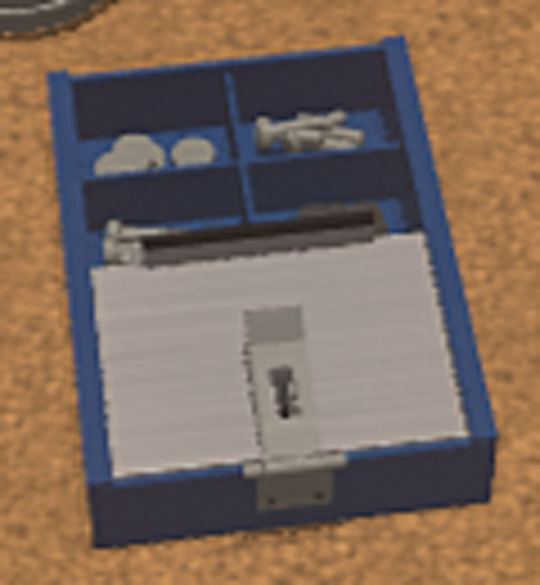

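```bash
python3 - <<'E'
from h import *
from scipy.optimize import least_squares
obj=np.array([[92,124,54.5],[92,-124,54.5],[-92,124,54.5],[-92,-124,54.5]])/1000
top=np.array([[392,45],[733,117],[336,298],[687,370]])/3.4+[140,160]
side=np.array([[403,37],[495,436],[50,72],[92,485]])/4.5+[220,185]
T=np.array([world('top','top0',*p,z=.0545) for p in top]);S=np.array([world('side','side0',*p,z=.0545) for p in side])
print(T.round(4));print(S.round(4))
for P in (T,S,(T+S)/2):
    def r(q):
        c,s=np.cos(q[2]),np.sin(q[2]);return (obj[:,:2]@np.array([[c,s],[-s,c]])+q[:2]-P[:,:2]).ravel()
    o=least_squares(r,[.5,0,0]);print(o.x.round(4),np.abs(o.fun).max())
# dish
c=np.array([141,272])/3.4+[140,160];print('dish rim',world('top','top0',*c,z=.024), world('top','top0',*(np.array([147,272])/3.4+[140,160]),z=.004))
print('dish side',world('side','side0',319*.7,242*.7,z=.024))
for n,u,v,z in(('can',632,357,.13),('tub',571,252,.055),('socket',276,250,.038)):print(n,world('top','top0',u*.7,v*.7,z=z))
# hasp tab
print('hasp end',world('top','top0',*(np.array([628,222])/3.4+[140,160])),world('top','top0',*(np.array([614,220])/3.4+[140,160]),z=.07),'lip',world('side','side0',*(np.array([260,240])/4.5+[220,185])))
E
```

```text
[[ 0.6473  0.1097  0.0545]
 [ 0.5926 -0.129   0.0545]
 [ 0.4711  0.1503  0.0545]
 [ 0.4174 -0.0902  0.0545]]
[[ 0.6509  0.1108  0.0545]
 [ 0.5958 -0.1291  0.0545]
 [ 0.4749  0.152   0.0545]
 [ 0.4204 -0.09    0.0545]]
[ 0.5321  0.0102 -0.2224] 0.0023568412325092325
[ 0.5355  0.0109 -0.2238] 0.0021401517436889783
[ 0.5338  0.0105 -0.2231] 0.002248657369792517
dish rim [0.49232044 0.29068127 0.024     ] [0.4928952  0.29095987 0.004     ]
dish side [0.49370619 0.28878441 0.024     ]
can [ 0.45739668 -0.29565336  0.13      ]
tub [ 0.63471463 -0.23741452  0.055     ]
socket [0.64842294 0.260497   0.038     ]
hasp end [ 0.51919058 -0.05090845  0.06678017] [ 0.52051341 -0.04088331  0.07      ] lip [0.53493236 0.00754192 0.06102474]
```

```bash
python3 -m inch '[2.05,-4.05,-0.4,-0.0925,2.05,-4.05,-0.4,-0.0925,2.05,-4.05,-0.4,-0.0925,2.05,-4.05,-0.4,-0.0925,2.05,-4.05,-0.4,-0.0925,2.05,-4.05,-0.4,-0.0925,2.05,-4.05,-0.4,-0.0925,2.05,-4.05,-0.4,-0.0925,2.05,-4.05,-0.4,-0.0925,2.05,-4.05,-0.4,-0.0925,2.05,-4.05,-0.4,-0.0925,2.05,-4.05,-0.4,-0.0925,2.05,-4.05,-0.4,-0.0925,2.05,-4.05,-0.4,-0.0925,2.05,-4.05,-0.4,-0.0925,2.05,-4.05,-0.4,-0.0925,0,0,0,0,0,0,0,0]' 50 30; python3 - <<'E'
from h import *
snap('wrist','w1'); s=manip.sense(); print(s['tcp_pos'],s['tool_rot'])
E
```

```text
t: 2.4
tcp_pos: [0.5193, -0.0529, 0.1652]
tool_rot: [0.781, 0.624, -0.0, -0.001]
force: [0.5, 0.2, -0.4]
finger_gap: 0.501
[ 0.51915558 -0.05235422  0.16532404] [ 7.80814399e-01  6.24762214e-01 -4.24207636e-04 -9.32935740e-04]
```

View pics/w1.png

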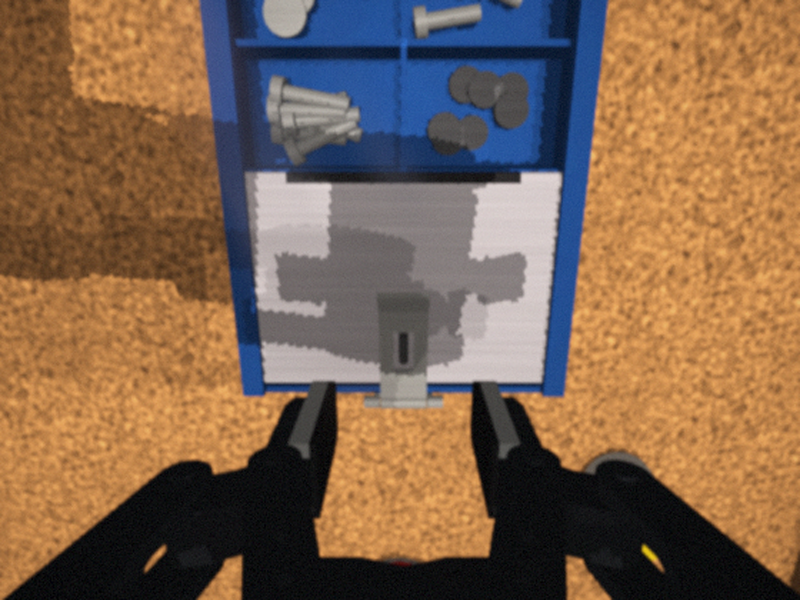

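```bash
python3 - <<'E'
from h import *
w=lambda u,v,z=None: world('wrist','w1',u*.7,v*.7,z)
for n,u,v,z in(('cornL',243,395,.0545),('cornR',565,395,.0545),('tabend',403,296,.066),('hinge',402,400,.057),('lipL',287,177,.067),('lipR',520,178,.067),('staple',403,348,.064)):
    print(n,w(u,v,z).round(4),w(u,v).round(4))
for v in range(292,400,8): print(v,w(392,v).round(4),w(418,v).round(4))
a=w(243,395,.0545);b=w(565,395,.0545);print(np.arctan2(*(b-a)[[1,0]]),np.linalg.norm(b-a))
E
```

```text
cornL [ 0.4167 -0.0882  0.0545] [ 0.4171 -0.0878  0.0553]
cornR [ 0.5973 -0.1287  0.0545] [ 0.61   -0.1614  0.    ]
tabend [ 0.5204 -0.047   0.066 ] [ 0.5211 -0.0439  0.0764]
hinge [ 0.5055 -0.11    0.057 ] [ 0.5057 -0.1093  0.0583]
lipL [0.4797 0.023  0.067 ] [0.4802 0.023  0.0693]
lipR [ 0.5876 -0.0018  0.067 ] [ 0.5872 -0.0016  0.0689]
staple [ 0.5138 -0.076   0.064 ] [ 0.5139 -0.0756  0.065 ]
292 [ 0.5138 -0.0484  0.0489] [ 0.5277 -0.0515  0.0491]
300 [ 0.5155 -0.0444  0.0776] [ 0.528  -0.047   0.0782]
308 [ 0.514  -0.0503  0.0715] [ 0.5267 -0.0541  0.0689]
316 [0.5375 0.0249 0.3102] [ 0.5257 -0.0588  0.0676]
324 [ 0.5115 -0.0602  0.0672] [ 0.5247 -0.0635  0.0665]
332 [ 0.5103 -0.0652  0.0654] [ 0.5237 -0.0681  0.0657]
340 [ 0.5092 -0.07    0.0646] [ 0.5227 -0.073   0.0646]
348 [ 0.5082 -0.0744  0.0646] [ 0.5217 -0.078   0.0634]
356 [ 0.507  -0.0795  0.0633] [ 0.5206 -0.0828  0.0628]
364 [ 0.5057 -0.0848  0.0618] [ 0.5196 -0.0876  0.0623]
372 [ 0.5045 -0.0898  0.0611] [ 0.5185 -0.0929  0.0612]
380 [ 0.5032 -0.0953  0.0594] [ 0.5174 -0.0977  0.061 ]
388 [ 0.5021 -0.1     0.0598] [ 0.5162 -0.1038  0.0586]
396 [ 0.5006 -0.106   0.0575] [ 0.5151 -0.1088  0.0584]
-0.22052522353778578 0.1850825075426943
```

```bash
python3 -m inch '[0,0,-3,0,0,0,-3,0,0,0,-2,0,0,0,-1.2,0,0,0,0,0]' 50 25;python3 -m inch '[0,0,0,0,0,0,0,0,0,0,0,0,0,0,0,0]' 0 25
```

```text
t: 3.08
tcp_pos: [0.5195, -0.0524, 0.0732]
tool_rot: [0.781, 0.625, -0.0, -0.001]
force: [0.7, 0.0, 0.1]
finger_gap: 0.501
t: 3.58
tcp_pos: [0.5207, -0.0535, 0.074]
tool_rot: [0.781, 0.624, 0.0, 0.0]
force: [0.4, 1.5, 0.2]
finger_gap: -0.001
```

```bash
python3 - <<'E'
from h import *
snap('wrist','w2');snap('side','s2')
f=np.load('s2.npz');c=f['p'][150:315,200:360,::-1]
cv2.imwrite('pics/s2c.png',cv2.resize(c,None,fx=3.6,fy=3.6,interpolation=cv2.INTER_CUBIC))
E
```

```text
(no output)
```

View pics/w2.png

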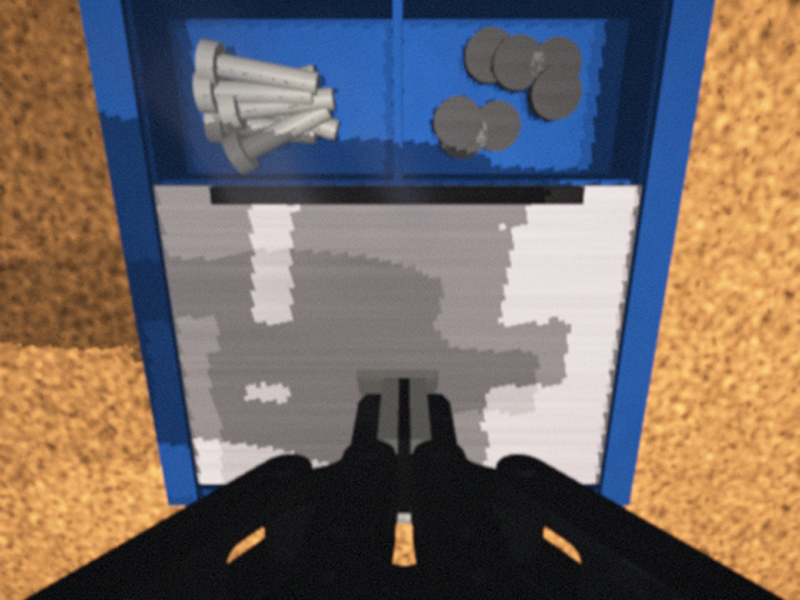

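View pics/s2c.png

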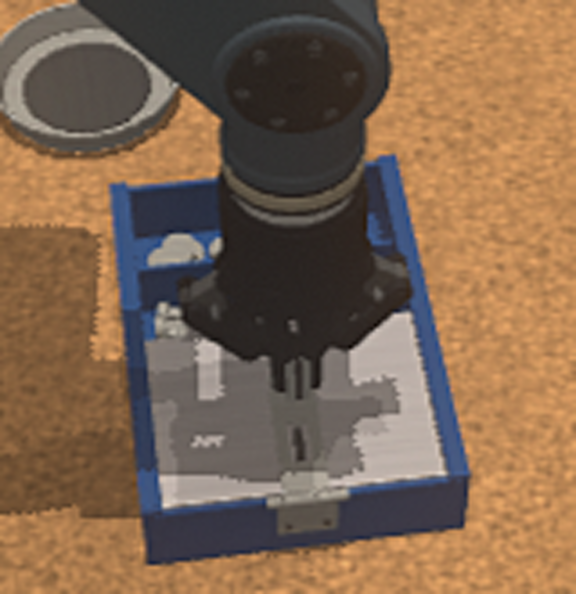

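```bash
python3 -m inch '[0,0,3,0,0,0,3,0,0,0,0,0]' 42 25; python3 - <<'E'
from h import *
snap('wrist','w3')
w=lambda u,v,z=None: world('wrist','w3',u*.7,v*.7,z)
for v in range(285,400,8): print(v,w(388,v).round(4),w(420,v).round(4))
E
```

```text
t: 4.05
tcp_pos: [0.5219, -0.0539, 0.1356]
tool_rot: [0.781, 0.624, 0.001, 0.002]
force: [0.4, -0.5, -0.5]
finger_gap: 0.42
285 [ 0.5187 -0.0372  0.0501] [ 0.5338 -0.0407  0.0497]
293 [ 0.5178 -0.041   0.0502] [ 0.5329 -0.0445  0.0499]
301 [ 0.5169 -0.0449  0.0504] [ 0.5321 -0.0483  0.0505]
309 [ 0.516  -0.049   0.0502] [ 0.5312 -0.0526  0.0495]
317 [ 0.5178 -0.0441  0.0768] [ 0.5313 -0.0478  0.0749]
325 [ 0.5162 -0.0501  0.07  ] [ 0.5303 -0.053   0.0709]
333 [ 0.5149 -0.0551  0.0666] [ 0.5294 -0.058   0.0675]
341 [ 0.5139 -0.0596  0.0651] [ 0.5284 -0.0628  0.0652]
349 [ 0.5129 -0.0637  0.0646] [ 0.5276 -0.0669  0.0649]
357 [ 0.5101 -0.0738  0.0501] [ 0.5267 -0.0708  0.0652]
365 [ 0.5091 -0.078   0.0505] [ 0.5258 -0.0754  0.064 ]
373 [ 0.5081 -0.0822  0.0508] [ 0.5249 -0.0794  0.0641]
381 [ 0.5069 -0.0873  0.0493] [ 0.5239 -0.0843  0.0627]
389 [ 0.506  -0.0913  0.0502] [ 0.5229 -0.0891  0.0614]
397 [ 0.5064 -0.0905  0.0603] [ 0.5219 -0.0939  0.0606]
```

View pics/w3.png

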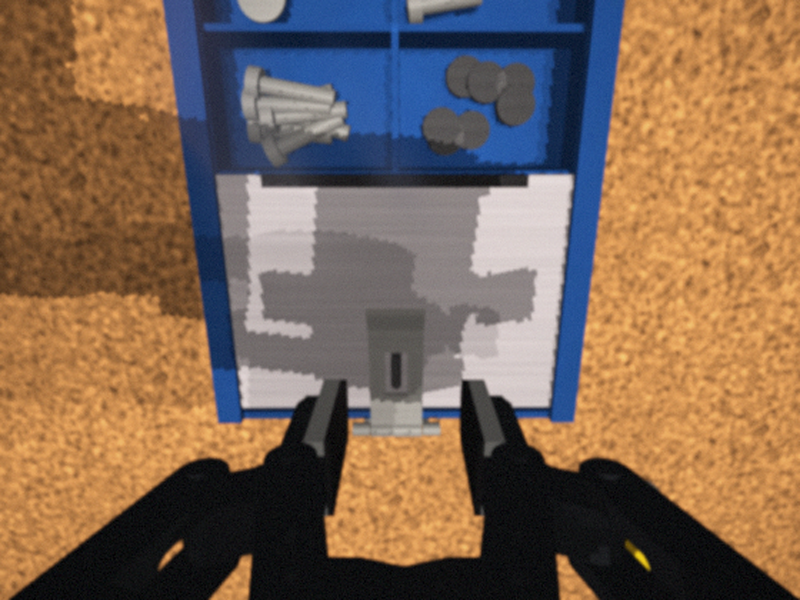

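```bash
python3 - <<'E'
from h import *
for tag,us in(('w2',(365,390,404,420,445)),('w3',(300,325,335,475,490))):
  w=lambda u,v,z=None: world('wrist',tag,u*.7,v*.7,z)
  f=np.load(tag+'.npz');print(tag,f['pos'])
  for v in range(376,460,8): print(v,[w(u,v).round(4).tolist() for u in us])
f=np.load('w2.npz');c=f['p'][240:360,220:350,::-1]
cv2.imwrite('pics/w2c.png',cv2.resize(c,None,fx=5,fy=5,interpolation=cv2.INTER_CUBIC))
E
```

```text
w2 [ 0.52069129 -0.05352842  0.0739849 ]
376 [[0.5112, -0.0411, 0.0758], [0.5191, -0.0424, 0.0769], [0.5234, -0.0436, 0.0764], [0.5283, -0.0448, 0.0762], [0.5355, -0.0601, 0.049]]
384 [[0.5102, -0.0447, 0.0741], [0.5195, -0.0416, 0.0841], [0.5237, -0.0421, 0.0849], [0.5283, -0.0437, 0.0838], [0.5349, -0.063, 0.0496]]
392 [[0.5083, -0.0504, 0.0683], [0.5197, -0.0413, 0.0898], [0.5235, -0.0428, 0.0887], [0.5281, -0.0437, 0.0889], [0.5342, -0.0663, 0.0497]]
400 [[0.5113, -0.0441, 0.0862], [0.5197, -0.0416, 0.0941], [0.5236, -0.0423, 0.0943], [0.528, -0.0435, 0.094], [0.5347, -0.0489, 0.0871]]
408 [[0.5115, -0.0443, 0.0907], [0.5199, -0.0413, 0.099], [0.5237, -0.0421, 0.0992], [0.5278, -0.0435, 0.0984], [0.5343, -0.0489, 0.0916]]
416 [[0.5122, -0.0435, 0.0967], [0.5198, -0.042, 0.1021], [0.5235, -0.043, 0.1018], [0.5277, -0.0433, 0.1028], [0.534, -0.0483, 0.0969]]
424 [[0.5124, -0.0437, 0.1007], [0.52, -0.0417, 0.1066], [0.5234, -0.0431, 0.1056], [0.5276, -0.0434, 0.1067], [0.5336, -0.0489, 0.0999]]
432 [[0.5126, -0.0441, 0.104], [0.5199, -0.0425, 0.109], [0.5236, -0.0423, 0.1107], [0.52
[... 1332 characters left out ...]
644]]
424 [[0.4961, -0.0405, 0.1615], [0.5049, -0.0382, 0.1683], [0.507, -0.0396, 0.1669], [0.5425, -0.0462, 0.1693], [0.5462, -0.0471, 0.1692]]
432 [[0.4966, -0.0411, 0.1647], [0.5053, -0.0385, 0.1717], [0.5067, -0.0411, 0.1682], [0.542, -0.0476, 0.1707], [0.5456, -0.0472, 0.1725]]
440 [[0.4977, -0.0406, 0.1696], [0.5059, -0.0383, 0.1757], [0.5062, -0.0433, 0.1684], [0.5416, -0.0505, 0.1698], [0.5451, -0.0479, 0.1748]]
448 [[0.502, -0.0349, 0.1827], [0.5053, -0.0406, 0.1756], [0.506, -0.0447, 0.1699], [0.5412, -0.0512, 0.1722], [0.5447, -0.049, 0.1765]]
456 [[0.5024, -0.0353, 0.1854], [0.5048, -0.0426, 0.1759], [0.5057, -0.0462, 0.1711], [0.5408, -0.0531, 0.1728], [0.5443, -0.0514, 0.1762]]
```

View pics/w2c.png

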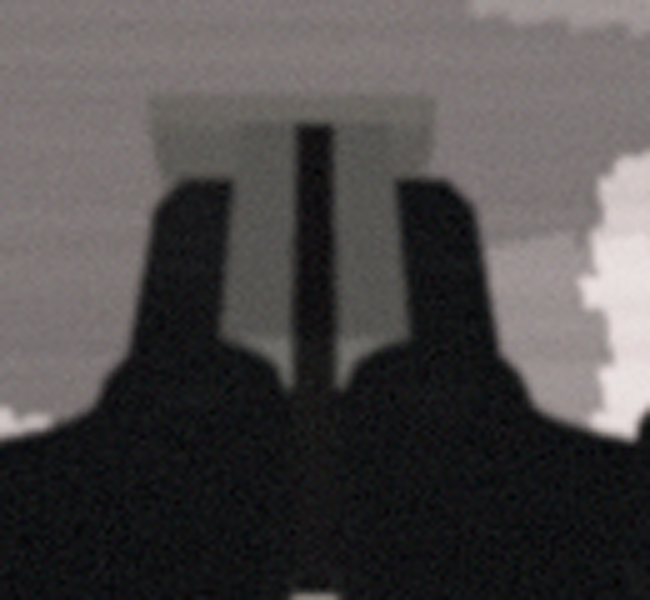

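```bash
python3 - <<'E'
from h import *
for v in range(375,425,4): print(v,[world('side','s2',200+u/3.6,150+v/3.6).round(4).tolist() for u in (280,287,298,309,316)])
f=np.load('s2.npz');c=f['p'][225:305,245:325,::-1]
cv2.imwrite('pics/s2d.png',cv2.resize(c,None,fx=7,fy=7,interpolation=cv2.INTER_CUBIC))
E
```

```text
375 [[0.511, -0.0587, 0.0992], [0.5142, -0.0614, 0.1011], [0.5201, -0.0627, 0.0999], [0.5269, -0.0618, 0.0955], [0.5315, -0.0606, 0.0918]]
379 [[0.5113, -0.0578, 0.0942], [0.5138, -0.0623, 0.0987], [0.5206, -0.0612, 0.0941], [0.5276, -0.06, 0.0892], [0.5312, -0.0616, 0.0895]]
383 [[0.5116, -0.0569, 0.0893], [0.514, -0.0617, 0.0942], [0.5194, -0.0645, 0.095], [0.5271, -0.0613, 0.0874], [0.5316, -0.0606, 0.0843]]
387 [[0.5112, -0.0579, 0.087], [0.5144, -0.0605, 0.0888], [0.5203, -0.0622, 0.0881], [0.5309, -0.0513, 0.0691], [0.5395, -0.04, 0.0506]]
391 [[0.5147, -0.0476, 0.0685], [0.5147, -0.0596, 0.0838], [0.52, -0.063, 0.0854], [0.5303, -0.0528, 0.0675], [0.5388, -0.0419, 0.0495]]
395 [[0.5138, -0.0502, 0.0684], [0.5143, -0.0604, 0.0811], [0.5203, -0.062, 0.0803], [0.5293, -0.0554, 0.0675], [0.5379, -0.0442, 0.049]]
399 [[0.5137, -0.0503, 0.0647], [0.517, -0.0529, 0.0665], [0.5226, -0.0557, 0.0673], [0.5287, -0.0572, 0.0663], [0.303, -0.6544, 0.9428]]
403 [[0.5121, -0.0545, 0.0671], [0.5158, -0.0561, 0.0674], [0.5215, -0.0585, 0.0676], [0.528, -0.059, 0.065], [0.536, -0.0491, 0.0485]]
407 [[0.512, -0.0549, 0.0638], [0.516, -0.0554, 0.0624], [0.5211, -0.0596, 0.0654], [0.527, -0.0616, 0.0651], [0.5343, -0.0535, 0.051]]
411 [[0.5109, -0.0577, 0.0641], [0.5139, -0.0611, 0.067], [0.5198, -0.0631, 0.0667], [0.5261, -0.0638, 0.0645], [0.5331, -0.0569, 0.0521]]
415 [[0.5099, -0.0605, 0.0644], [0.5137, -0.0615, 0.0638], [0.5195, -0.0638, 0.0639], [0.5255, -0.0654, 0.0631], [0.5332, -0.0564, 0.0475]]
419 [[0.5092, -0.0624, 0.0633], [0.5126, -0.0646, 0.0645], [0.5187, -0.066, 0.0634], [0.5243, -0.0687, 0.0641], [0.532, -0.0595, 0.0482]]
423 [[0.508, -0.0658, 0.0645], [0.515, -0.0578, 0.0506], [0.5204, -0.0611, 0.0522], [0.5227, -0.0729, 0.0666], [0.5273, -0.0718, 0.0628]]
```

View pics/s2d.png

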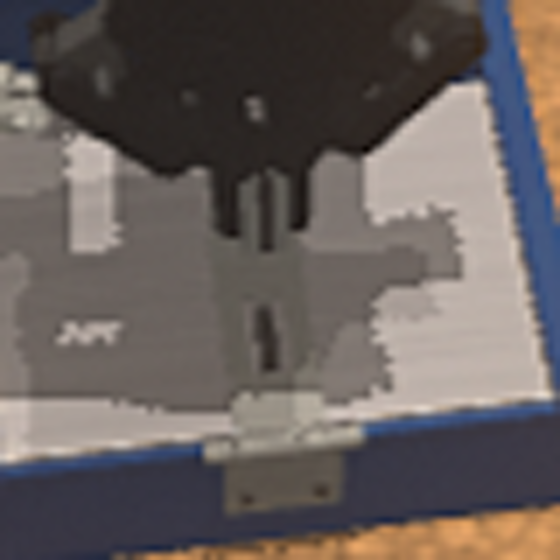

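```bash
python3 -m inch '[-0.3,0.05,-2,0,0,0,-2,0,0,0,-2,0,0,0,0,0]' 42 25; python3 - <<'E'
from h import *
snap('wrist','w4')
E
```

```text
t: 4.6
tcp_pos: [0.5152, -0.0522, 0.0713]
tool_rot: [0.781, 0.624, -0.002, -0.002]
force: [0.1, -0.6, -0.5]
finger_gap: 0.419
```

View pics/w4.png

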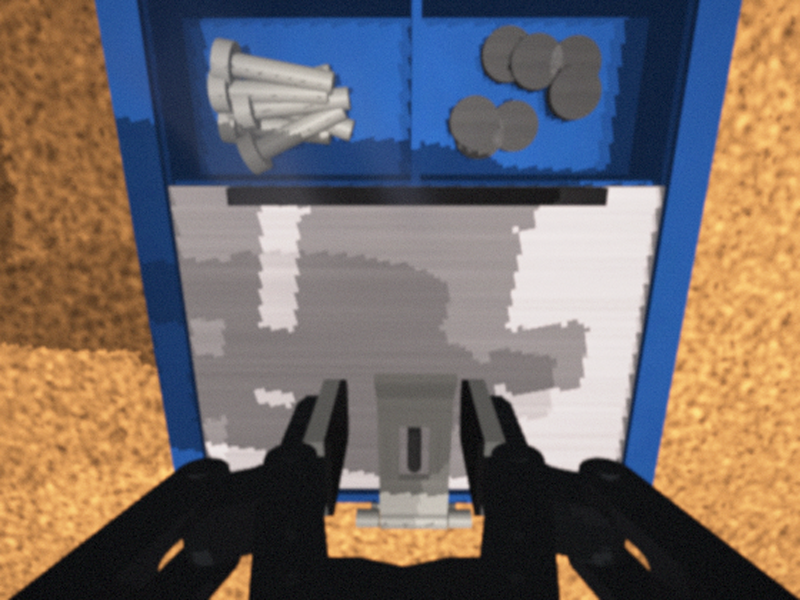

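```bash
python3 -m inch '[0,0,0,0,0,0,0,0]' 42 25;python3 -m inch '[0,0,0,0]' 42 25
```

```text
t: 4.9
tcp_pos: [0.5177, -0.053, 0.0742]
tool_rot: [0.781, 0.624, 0.0, 0.001]
force: [-0.5, 0.1, 1.2]
finger_gap: 0.423
t: 5.03
tcp_pos: [0.5176, -0.0529, 0.0742]
tool_rot: [0.781, 0.624, 0.0, 0.0]
force: [-0.2, 0.1, -0.1]
finger_gap: 0.422
```

```bash
python3 -m inch '[0.1,0,-1,0,0,0,-1,0,0,0,-0.7,0,0,0,0,0,0,0,0,0]' 42 25;python3 -m inch '[0,0,0,0,0,0,0,0,0,0,0,0,0,0,0,0]' 0 25
```

```text
t: 5.65
tcp_pos: [0.5181, -0.0528, 0.0464]
tool_rot: [0.781, 0.624, -0.0, -0.0]
force: [-1.0, 0.1, 2.0]
finger_gap: 0.418
t: 6.15
tcp_pos: [0.5187, -0.053, 0.0473]
tool_rot: [0.781, 0.624, 0.0, 0.0]
force: [-1.3, 0.2, 8.8]
finger_gap: 0.295
```

```bash
python3 - <<'E'
import numpy as np
th=.167+.16*np.arange(17);s=60.4*np.cos(th);h=60.4*np.sin(th)
ds=np.diff(s)/10;dh=np.diff(h)/10
for a,b,t in zip(ds,dh,th[1:]):print(round(t,2),round(a*.221,2),round(a*.975,2),round(b,2))
E
```

```text
0.33 -0.05 -0.23 0.94
0.49 -0.08 -0.37 0.89
0.65 -0.11 -0.51 0.81
0.81 -0.14 -0.63 0.72
0.97 -0.17 -0.73 0.61
1.13 -0.18 -0.82 0.48
1.29 -0.2 -0.88 0.34
1.45 -0.21 -0.92 0.2
1.61 -0.21 -0.94 0.04
1.77 -0.21 -0.93 -0.11
1.93 -0.21 -0.91 -0.26
2.09 -0.19 -0.85 -0.41
2.25 -0.18 -0.78 -0.54
2.41 -0.16 -0.68 -0.66
2.57 -0.13 -0.57 -0.77
2.73 -0.1 -0.45 -0.85
```

```bash
python3 -m inch '[-0.05,-0.23,0.94,0,-0.08,-0.37,0.89,0,-0.11,-0.51,0.81,0,-0.14,-0.63,0.72,0,0,0,0,0]' 0 25; python3 -m inch '[-0.17,-0.73,0.61,0,-0.18,-0.82,0.48,0,-0.2,-0.88,0.34,0,-0.21,-0.92,0.2,0,0,0,0,0]' 0 25
python3 - <<'E'
from h import *
snap('wrist','w5')
E
```

```text
t: 6.78
tcp_pos: [0.5146, -0.0709, 0.0808]
tool_rot: [0.781, 0.624, 0.0, 0.0]
force: [1.7, -1.0, -2.8]
finger_gap: 0.296
t: 7.4
tcp_pos: [0.507, -0.1046, 0.0972]
tool_rot: [0.781, 0.624, 0.0, 0.0]
force: [2.5, 1.6, 2.5]
finger_gap: 0.296
```

View pics/w5.png

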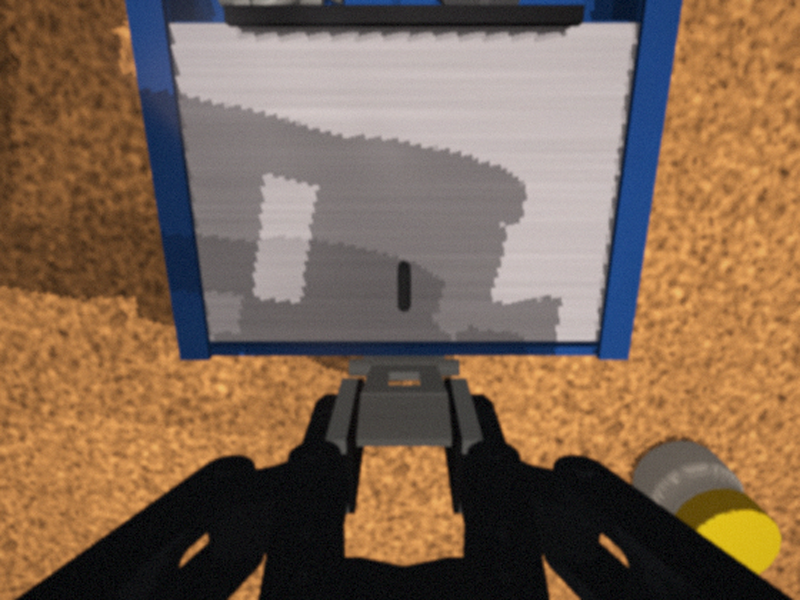

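Strap is held and about upright; continuing the arc.

```bash
python3 -m inch '[-0.21,-0.94,0.04,0,-0.21,-0.93,-0.11,0,-0.21,-0.91,-0.26,0,-0.19,-0.85,-0.41,0,0,0,0,0]' 0 25; python3 -m inch '[-0.18,-0.78,-0.54,0,-0.16,-0.68,-0.66,0,-0.13,-0.57,-0.77,0,-0.1,-0.45,-0.85,0,0,0,0,0]' 0 25
python3 -m inch '[0,0,0,0,0,0,0,0,0,0,0,0,0,0,2,0,0,0,4,0,0,0,2,0,0,0,0,0]' 60 25
python3 - <<'E'
from h import *
snap('wrist','w6')
E
```

```text
t: 8.07
tcp_pos: [0.4986, -0.1419, 0.0902]
tool_rot: [0.781, 0.625, -0.001, 0.001]
force: [-0.1, -2.1, 8.0]
finger_gap: 0.29
t: 8.7
tcp_pos: [0.493, -0.1676, 0.0616]
tool_rot: [0.781, 0.625, -0.001, 0.002]
force: [-1.3, -5.5, 6.8]
finger_gap: 0.292
t: 9.57
tcp_pos: [0.4938, -0.165, 0.1422]
tool_rot: [0.781, 0.625, 0.0, 0.002]
force: [0.1, 0.3, -0.5]
finger_gap: 0.602
```

View pics/w6.png

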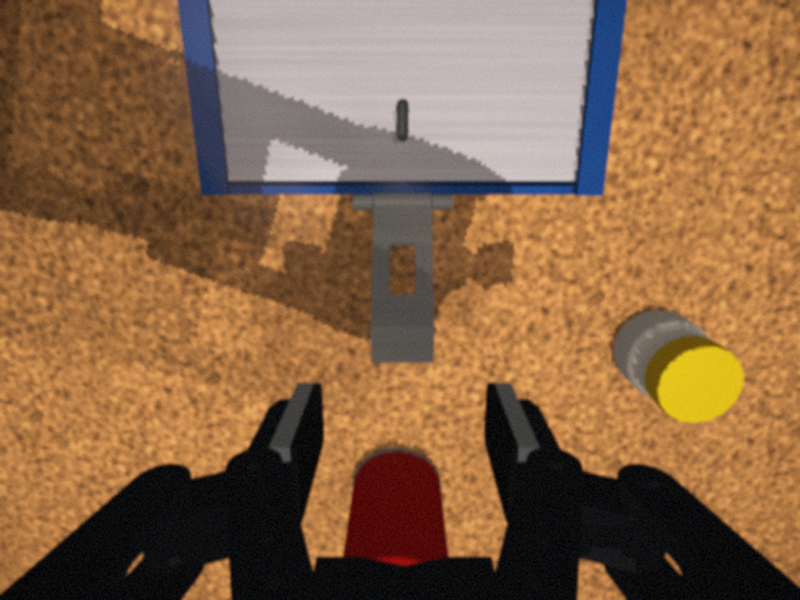

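```bash
python3 -m inch '[0.8,3.7,0,0,0.8,3.7,0,0,0.8,3.7,0,0,0.9,3.7,0,0,0,0,-3,0,0,0,-3,0,0,0,-2,0,0,0,-1.2,0,0,0,0,0,0,0,0,0]' 0 25
python3 - <<'E'
from h import *
snap('wrist','w7')
E
```

```text
t: 10.88
tcp_pos: [0.5258, -0.0168, 0.0485]
tool_rot: [0.781, 0.624, -0.0, -0.0]
force: [-0.1, 0.0, 0.5]
finger_gap: 0.001
```

View pics/w7.png

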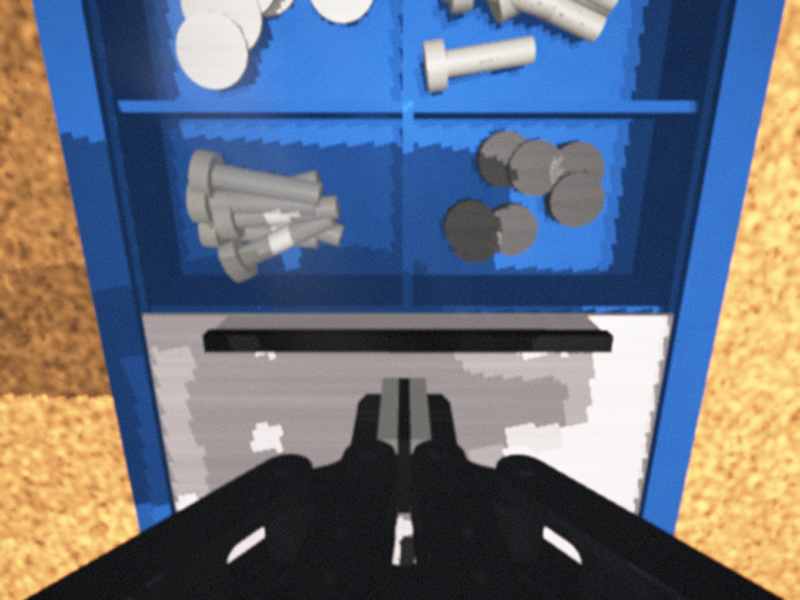

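```bash
python3 -m inch '[0.22,0.97,0,0,0.22,0.97,0,0,0.22,0.97,0,0,0.22,0.97,0,0,0.22,0.97,0,0,0.22,0.97,0,0]' 0 25; python3 -m inch '[0.22,0.97,0,0,0.22,0.97,0,0,0.22,0.97,0,0,0.22,0.97,0,0,0.22,0.97,0,0,0.13,0.58,0,0,0.1,0.39,0,0,0,0,0,0]' 0 25;python3 - <<'E'
from h import *
snap('wrist','w8')
E
```

```text
t: 11.68
tcp_pos: [0.5393, 0.0421, 0.0489]
tool_rot: [0.781, 0.625, 0.0, 0.0]
force: [-0.2, -1.1, 1.3]
finger_gap: 0.002
t: 12.68
tcp_pos: [0.5525, 0.0999, 0.0488]
tool_rot: [0.781, 0.624, 0.0, -0.0]
force: [0.2, 0.5, -0.0]
finger_gap: 0.001
```

View pics/w8.png

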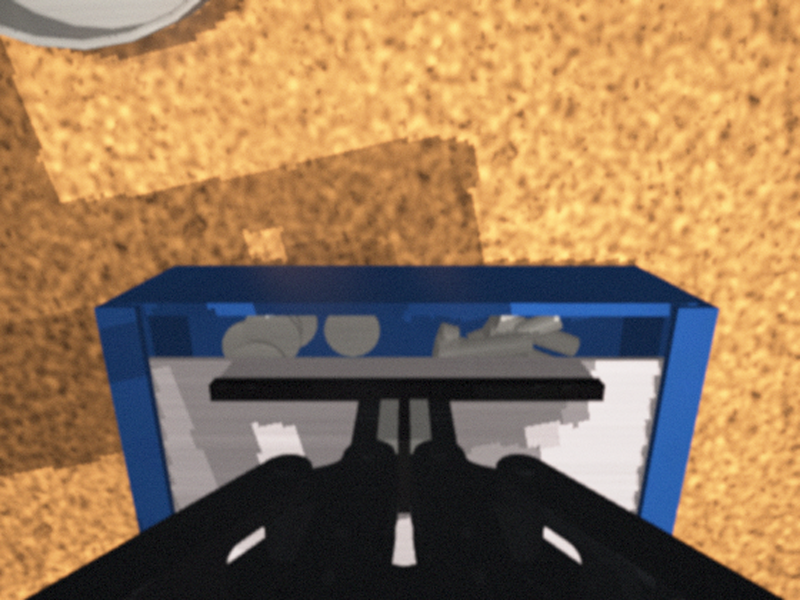

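```bash
python3 -m inch '[0.22,0.97,0,0,0.09,0.39,0,0,0,0,0,0]' 0 25;python3 -m inch '[0.04,0.2,0,0,0.04,0.2,0,0,0,0,0,0]' 0 25
```

```text
t: 13.1
tcp_pos: [0.5557, 0.1137, 0.0489]
tool_rot: [0.781, 0.625, 0.0, 0.0]
force: [-0.0, -0.2, -1.1]
finger_gap: -0.005
t: 13.48
tcp_pos: [0.556, 0.1154, 0.0489]
tool_rot: [0.781, 0.625, -0.001, 0.001]
force: [-1.0, -6.4, 1.2]
finger_gap: -0.0
```

```bash
python3 -m inch '[-0.15,-0.6,0,0,0,0,3,0,0,0,4,0,-0.9,-4,3,0,-0.9,-4.2,2,0,-0.9,-4.2,0,0,-0.9,-4.2,0,0,0,0,0,0,0,0,0,0]' 38 25;python3 - <<'E'
from h import *
snap('wrist','w9');snap('top','t9')
E
```

```text
t: 14.6
tcp_pos: [0.5188, -0.0545, 0.1689]
tool_rot: [0.781, 0.624, 0.0, -0.0]
force: [0.5, 1.1, -0.2]
finger_gap: 0.378
```

View pics/w9.png

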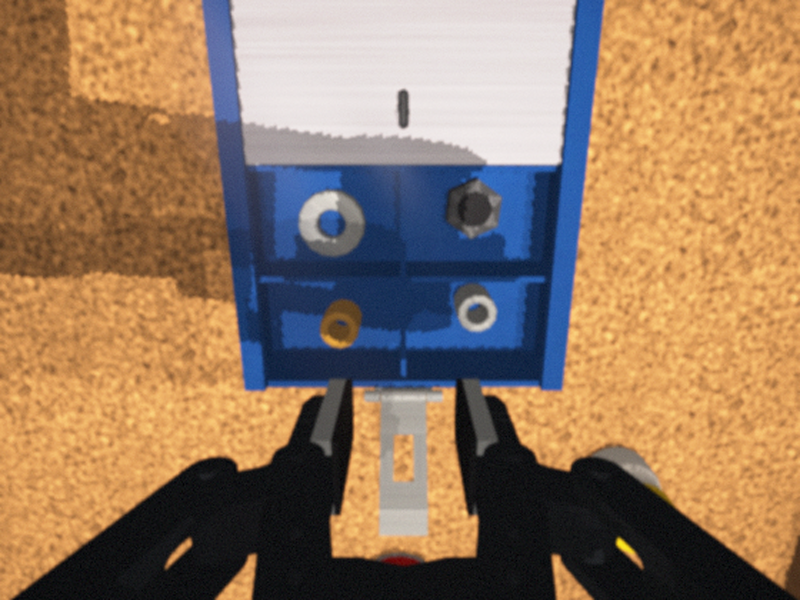

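View pics/t9.png

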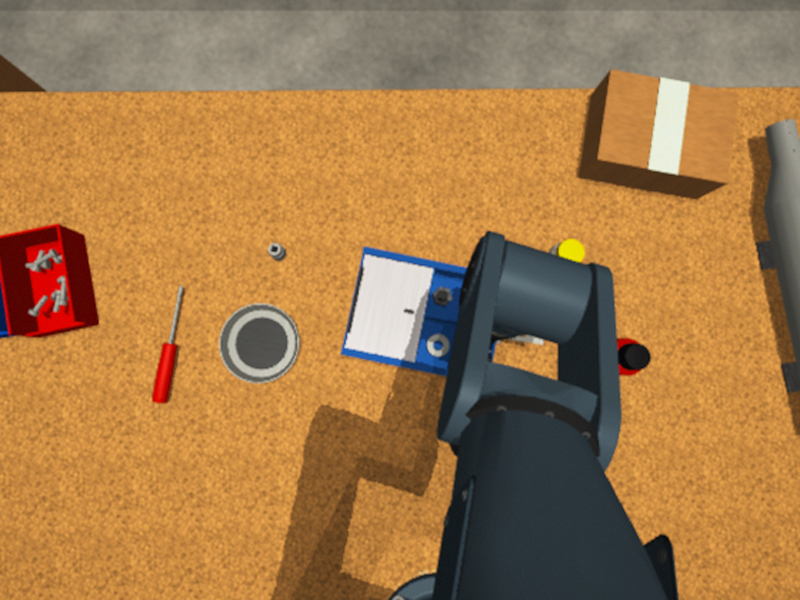

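The wrist view shows the bush in the lower-left pocket (pocket2), its top near (341, 328); the cover is at the far end and the hasp lies back.

```bash
python3 - <<'E'
from h import *
f=np.load('w9.npz');c=f['p'][200:255,215:265,::-1]
cv2.imwrite('pics/w9c.png',cv2.resize(c,None,fx=10,fy=10,interpolation=cv2.INTER_CUBIC))
w=lambda u,v,z=None: world('wrist','w9',u*.7,v*.7,z)
print(w(341,328,.032),w(352,320),w(341,344),w(325,330))
E
```

```text
[ 0.47639269 -0.07113358  0.032     ] [ 0.48421766 -0.06757166  0.03217204] [ 0.47402829 -0.08067191  0.03350771] [ 0.46670054 -0.07010091  0.03242795]
```

View pics/w9c.png

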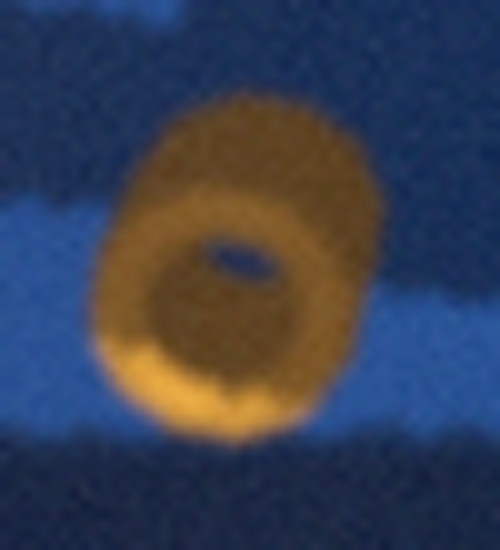

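```bash
python3 - <<'E'
from h import *
from scipy.spatial.transform import Rotation as R
f=np.load('w9.npz');Rm=R.from_quat(f['rot']).as_matrix()
for (u,v) in [(340,384),(335,384),(325,400),(310,400),(305,420),(300,440),(280,455),(260,470),(230,470),(210,465),(195,475),(170,490),(120,530),(580,460),(610,470)]:
    p=world('wrist','w9',u*.7,v*.7); print(u,v,((p-f['pos'])@Rm*1000).round(1))
E
```

```text
340 384 [ 11.6 -18.8 -10.6]
335 384 [ 11.6 -20.3 -10.5]
325 400 [ 10.9 -22.  -19.1]
310 400 [  6.7 -27.9 -11.5]
305 420 [  7.2 -27.1 -23.7]
300 440 [  7.5 -26.4 -33.9]
280 455 [ 12.3 -28.  -47.3]
260 470 [  7.8 -33.2 -46.7]
230 470 [ 12.3 -37.6 -52.9]
210 465 [ 14.7 -41.1 -54.5]
195 475 [ 12.6 -44.4 -55. ]
170 490 [ 12.2 -47.9 -59.3]
120 530 [ 13.  -51.5 -71.5]
580 460 [ 12.4  40.  -49.4]
610 470 [ 14.3  44.1 -55.5]
```

```bash
python3 -m inch '[-2.2,-0.9,-3,0,-2.1,-0.9,-3,0,0,0,-3,0,0,0,0,0,0,0,0,0,0,0,0,0]' 38 30;python3 - <<'E'
from h import *
snap('wrist','w10')
E
```

```text
t: 15.45
tcp_pos: [0.4771, -0.0728, 0.08]
tool_rot: [0.781, 0.625, 0.001, 0.001]
force: [-0.6, 0.4, -0.4]
finger_gap: 0.379
```

View pics/w10.png

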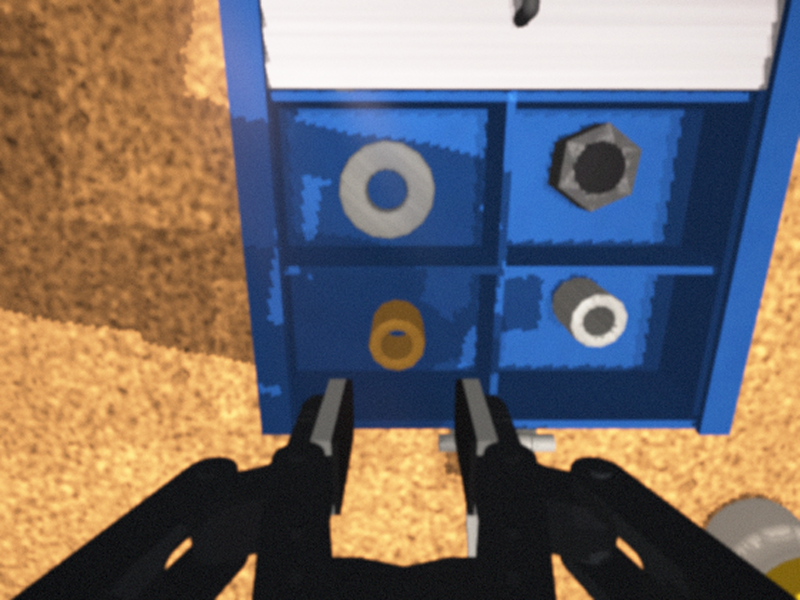

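```bash
python3 - <<'E'
from h import *
f=np.load('w10.npz');c=f['p'][200:265,250:310,::-1]
cv2.imwrite('pics/w10c.png',cv2.resize(c,None,fx=9,fy=9,interpolation=cv2.INTER_CUBIC))
w=lambda u,v,z=None: world('wrist','w10',u*.7,v*.7,z)
print(w(398,342,.032),w(371,340,.032),w(425,340,.032), manip.sense()['tcp_pos'])
E
python3 -m inch '[0,0,0,0,0,0,0,0]'
```

```text
[ 0.47546384 -0.07107345  0.032     ] [ 0.46465727 -0.06771281  0.032     ] [ 0.48667395 -0.07267928  0.032     ] [ 0.47693138 -0.07285097  0.07999285]
t: 15.75
tcp_pos: [0.4761, -0.0729, 0.0793]
tool_rot: [0.781, 0.624, 0.0, 0.0]
force: [0.4, 1.3, -0.7]
finger_gap: 0.381
```

View pics/w10c.png

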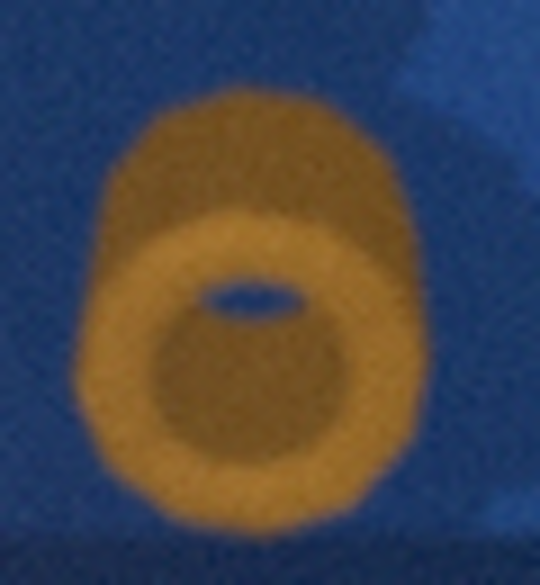

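```bash
python3 -m inch '[-0.1,0,-2,0,0,0,-2,0,0,0,-1.6,0,0,0,-1,0,0,0,-0.5,0,0,0,0,0]' 38 30;python3 -m inch '[0,0,0,0,0,0,0,0,0,0,0,0]' 0 30
```

```text
t: 16.5
tcp_pos: [0.475, -0.0729, 0.0082]
tool_rot: [0.781, 0.624, 0.0, 0.0]
force: [0.6, 0.1, 0.5]
finger_gap: 0.378
t: 16.88
tcp_pos: [0.4752, -0.073, 0.0083]
tool_rot: [0.781, 0.624, 0.0, 0.0]
force: [-0.9, -0.0, 6.1]
finger_gap: 0.271
```

```bash
python3 -m inch '[0,0,0,0,0,0,1,0,0,0,2,0,0,0,3,0,0,0,3,0,0,0,2,0,0,0,0,0]' 0 30;python3 - <<'E'
from h import *
snap('wrist','w11');snap('side','s11')
f=np.load('s11.npz');c=f['p'][150:315,200:360,::-1]
cv2.imwrite('pics/s11c.png',cv2.resize(c,None,fx=3.6,fy=3.6,interpolation=cv2.INTER_CUBIC))
E
```

```text
t: 17.75
tcp_pos: [0.4758, -0.0731, 0.1194]
tool_rot: [0.781, 0.624, 0.001, 0.002]
force: [0.9, 0.1, -1.1]
finger_gap: 0.269
```

View pics/w11.png

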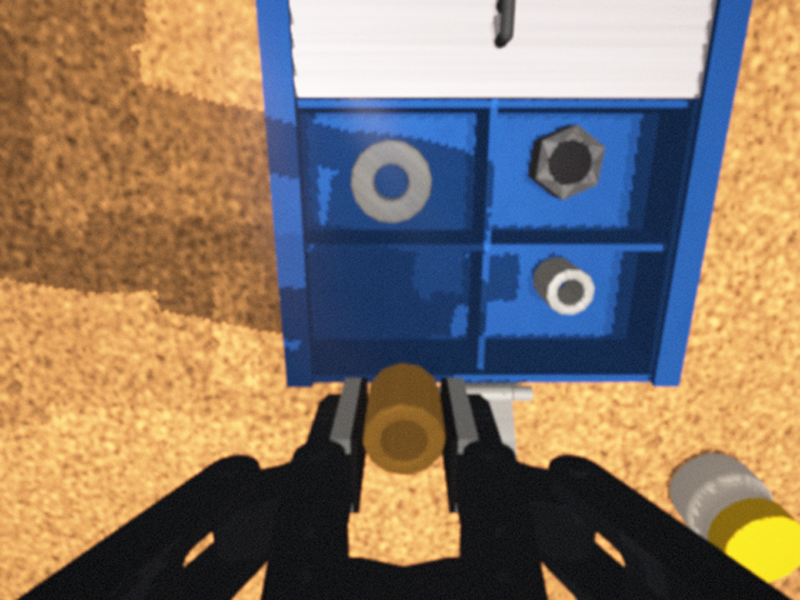

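View pics/s11c.png

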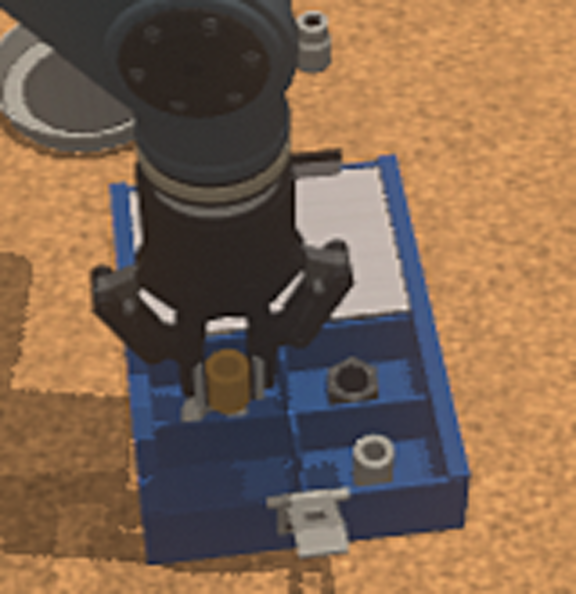

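```bash
python3 -m inch '[0.1,2,0,0,0.2,4,0,0,0.2,4.6,0,0,0.2,4.6,0,0,0.2,4.6,0,0,0.2,4.6,0,0,0.2,4.6,0,0,0.2,4,0,0,0.2,2.3,0,0,0,1,0,0,0,0,0,0,0,0,0,0,0,0,-4,0,0,0,0,0,0,0,0,0]' 0 30;python3 - <<'E'
from h import *
snap('wrist','w12');snap('side','s12')
f=np.load('s12.npz');c=f['p'][90:240,160:310,::-1]
cv2.imwrite('pics/s12c.png',cv2.resize(c,None,fx=3.8,fy=3.8,interpolation=cv2.INTER_CUBIC))
E
```

```text
t: 19.73
tcp_pos: [0.4923, 0.2896, 0.0785]
tool_rot: [0.781, 0.624, 0.0, 0.0]
force: [0.6, 0.6, -0.8]
finger_gap: 0.272
```

View pics/w12.png

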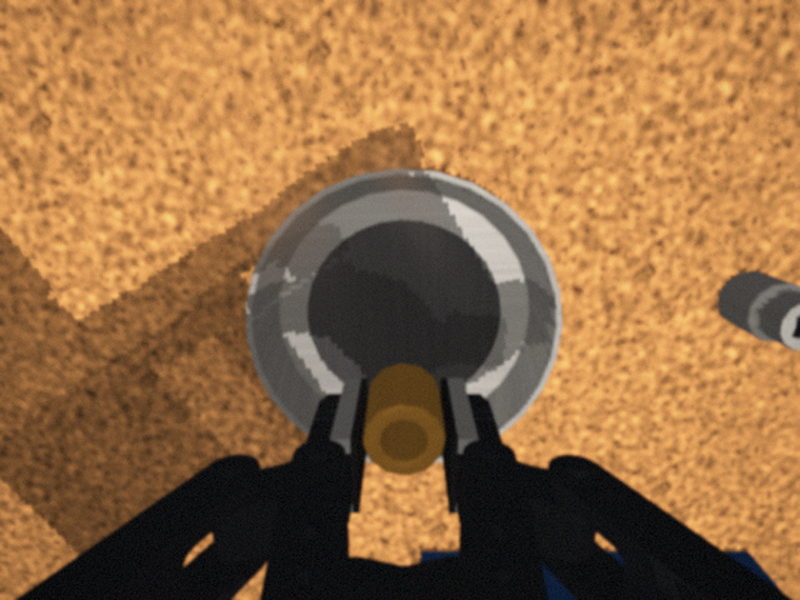

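View pics/s12c.png

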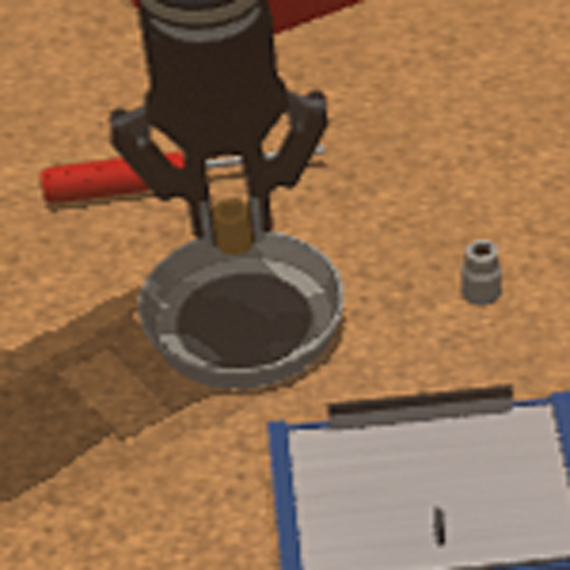

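```bash
python3 - <<'E'
from h import *
w=lambda u,v,z=None: world('wrist','w12',u*.7,v*.7,z)
print(w(404,307,.004),w(404,330),w(404,250),w(403,170,.024),w(247,308,.024),w(560,308,.024))
E
```

```text
[0.49455282 0.29739709 0.004     ] [0.49212945 0.28668915 0.00517952] [0.50052371 0.32379503 0.00485944] [0.50793917 0.35840941 0.024     ] [0.43111373 0.3180191  0.024     ] [0.56022969 0.28877258 0.024     ]
```

```bash
python3 -m inch '[0,0.1,-2,0,0,0,-2,0,0,0,-1.6,0,0,0,-0.8,0,0,0,-0.3,0,0,0,-0.2,0,0,0,0,0,0,0,0,0]' 0 30
```

```text
t: 20.82
tcp_pos: [0.4921, 0.2913, 0.0093]
tool_rot: [0.781, 0.624, 0.0, 0.0]
force: [-0.6, 0.4, -1.2]
finger_gap: 0.275
```

```bash
python3 -m inch '[0,0,-0.05,0,0,0,0,0]' 0 30;python3 -m inch '[0,0,-0.05,0,0,0,0,0]' 0 30;
```

```text
t: 21.08
tcp_pos: [0.492, 0.2912, 0.0085]
tool_rot: [0.781, 0.624, 0.0, 0.0]
force: [-0.1, -0.3, -2.1]
finger_gap: 0.272
t: 21.32
tcp_pos: [0.4919, 0.2912, 0.0084]
tool_rot: [0.781, 0.624, 0.0, 0.0]
force: [-1.8, 0.2, 4.2]
finger_gap: 0.27
```

```bash
python3 -m inch '[0,0,0,0,0,0,0,0,0,0,0,0]' 40 30;python3 -m inch '[0,0,1,0,0,0,2,0,0,0,3,0,0,0,4,0,0,0,4,0,-2,-2,0,0,-2,-3,0,0,0,0,0,0,0,0,0,0]' 40;python3 - <<'E'
from h import *
snap('wrist','w13');snap('side','s13');snap('top','t13');snap('wrist','w14')
E
```

```text
t: 21.7
tcp_pos: [0.4918, 0.2912, 0.0077]
tool_rot: [0.781, 0.624, -0.0, -0.0]
force: [-0.8, -0.1, 1.3]
finger_gap: 0.399
t: 22.82
tcp_pos: [0.4529, 0.2415, 0.1486]
tool_rot: [0.781, 0.624, 0.001, 0.0]
force: [-0.2, -0.1, -0.1]
finger_gap: 0.399
```

View pics/w13.png

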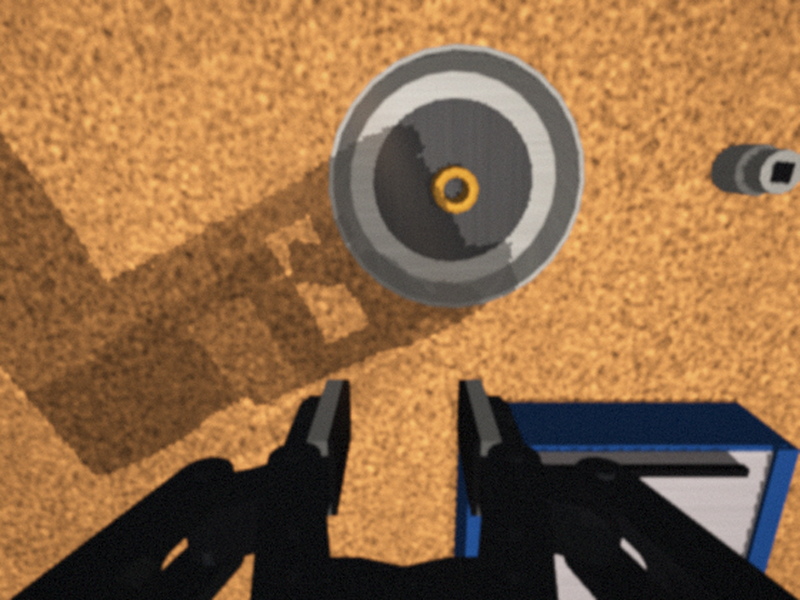

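View pics/s13.png

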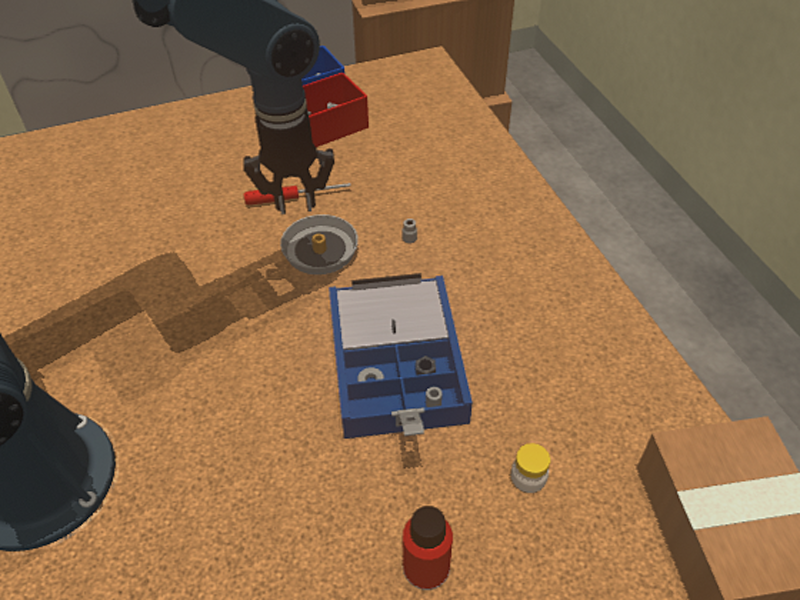

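View pics/t13.png

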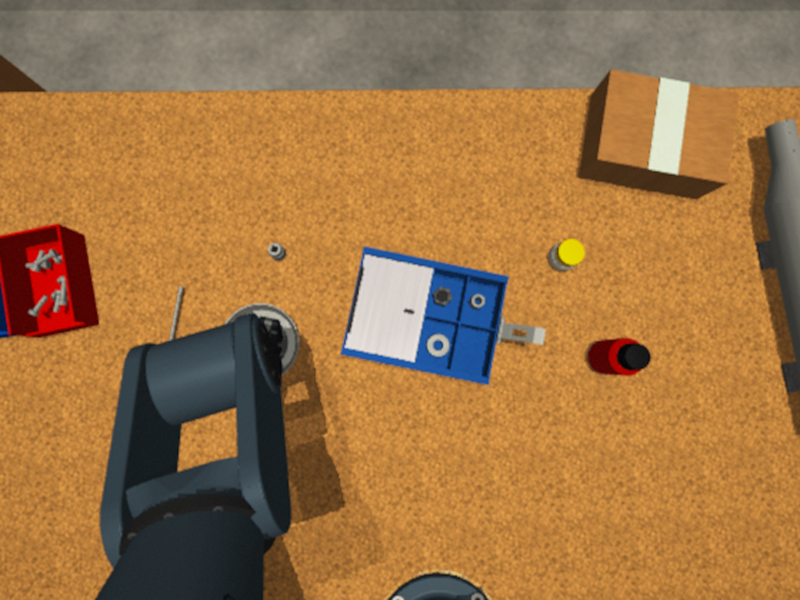

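```bash
python3 -m inch '[0,0,0,0,0,0,0,0]'; python3 -c "
from station import job
print(job.sign_off())"
```

```text
t: 23.28
tcp_pos: [0.4519, 0.2414, 0.1477]
tool_rot: [0.781, 0.625, -0.0, -0.0]
force: [-0.4, -0.2, -0.6]
finger_gap: 0.398
the job is handed in; nothing more can be done
None
```

The bush is standing upright near the centre of the parts dish, and I handed the job in at 23 s of the 61 s allowed.

**What was done:**
1. I swung the hasp back to about 2.7 rad.
2. I slid the cover by its lip until it hit the stop, where the push force rose to 6 N.
3. The bush was in pocket2, the -x, -y pocket. I lifted it out and lowered it until it touched the dish floor at about 4 N before releasing it.

**Last checks:** the final side, top and wrist pictures show:
- The bush is upright in the dish, which has not visibly moved.
- The hasp is back and the cover is at the +y end.
- The nut, bearing and spacer are still in their pockets.
- The can, tub and socket look undisturbed. The screwdriver does too, though the arm hid part of it in the top view.
- The gripper was clear of everything.

**What disagreed:**
- **Fingertip position:** the fingertips measured about 4 mm behind the reported TCP when shut (about 8 mm at 40% open), not 19 mm ahead of it as stated.
- **Missed pinch:** because of that, my first pinch of the hasp shut just above the strap without moving it noticeably. I corrected every later height from the measured value.

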